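# Heft the patch kits and hold the full one up to the phone

### The arm

A 6-joint arm with a two-finger parallel gripper is mounted at the origin on the work surface. World frame = base frame: x ahead of the robot, y to its left, z up, the work surface at z = 0. Lengths are in m, angles in rad, forces in N, time in s.
With the tool pointing down it reaches from about 0.15 to 0.775 m from the base axis. Payload 6.1 kg.
Tool frame: the origin (TCP) lies on the centre line of the jaws, within the pads' length; the fingertips stand 22 mm ahead of it and the grasp point (between the pads) lies 3 mm ahead of it; z points along the fingers, y is the line along which they close (so a half turn about z gives the same grasp; the last joint's range is limited). The gripper opens to 85 mm and grips with 20 to 120 N. Pads are 22 mm wide; open, the fingers measure 114 mm over their backs; the gripper's body (76 mm by 85 mm) begins 54 mm behind the grasp point. The pads swing forward as they close: fully open they stand 13 mm farther back than shut.
Start: joints at [-1.156, 0.126, -0.04, 1.405, 0, 1.571], TCP at [0.212, -0.48, 0.253] pointing down, gripper open.
Joint ranges: [-2.72, 2.72], [-0.95, 1.95], [-1.27, 1.35], [-1.78, 2.02], [-1.46, 1.47], [-3.14, 3.14]. Speed limits (rad/s): [2.39, 2.39, 3.01, 3.14, 3.14, 3.14].

### API

Orientations are given as a rotation vector (axis times angle).
In Python, from cell import ctrl gives the robot as it stands. Calls block until the motion is done:
- ctrl.reach(position, orientation): joint-space move of the TCP to a pose.
- ctrl.move_l(position, velocity=0.15, attitude=None, until_force=None): straight line of the TCP; attitude=None keeps the orientation; velocity is the mean speed in m/s. With until_force (N) it stops when the force on the tool has changed by that much, and returns True; else False.
- ctrl.goto_joints(angles): joint-space move.
- ctrl.gripper_open() and ctrl.grasp(force=None): open the fingers fully, or close them until they stop; force is the grip in N (None keeps the last).
- ctrl.wait(seconds).
- ctrl.ik(position, orientation): joint angles nearest the present ones, or None.
- ctrl.get_image(name): name is "side" or "top" or "wrist"; returns the picture (480x640x3 uint8, red, green, blue); there is no depth.
- ctrl.calibration(name): a dict with "fx", "fy", "cx", "cy" (pixels), "rvec" (rotation vector, rad) and "tvec" (3), from world to camera coordinates, as OpenCV has them. Camera axes: x right, y down, z forward; pixel columns grow to the right and rows downward; lengths in m; the calibration is good to about 2 mm. The wrist camera is an equidistant fisheye: a pixel r from the principal point sees the ray r / f radians off the axis. A picture is of the moment at which its call begins: read the wrist's pose just before it. calibration takes no time and is no camera call; for the wrist camera it gives the pose at the moment of the call.
A pose or a line that the arm cannot do raises ctrl.Unreachable and nothing moves.
- ctrl.finish_job(): hands the job in; it is judged then, once.
Trained networks look in the newest picture that a camera, given by its name, has taken for a name from the list of things; names that differ only in an ending like _2 or _b are one class to them, and where a whole thing is asked for, a point or a joint stands for the part that bears it (a point fixed in the world has none). Each returns a list of dicts, best first, with "p" (0 to 1); they miss things now and then, are a little off and sometimes report something else, mostly with a low value. They report only what shows in the picture. A call takes as long as a camera call.
- ctrl.look_for(thing, camera): "location" ([column, row] in pixels, amid what is visible of it).
Readings, each from a call of its own:
- ctrl.get_t(): time.
- ctrl.get_q(): joint angles.
- ctrl.get_joint_velocities(): joint speeds.
- ctrl.get_joint_torque(): joint torques, N m.
- ctrl.get_tcp_pos(): TCP position.
- ctrl.get_eef_rot(): TCP orientation.
- ctrl.get_force(): force on the tool from outside, world axes, zero at the start.
- ctrl.get_torque(): the same for the moment, N m.
- ctrl.get_opening(): finger opening in m.
- ctrl.get_finger_force(): force on a finger pad.
Only numpy, scipy, OpenCV 4.12 (cv2) and the standard library are available. Lean on these libraries where they do the work, as an engineer would, in place of code of your own. Each camera call takes 0.05 s, during which the arm holds its last target. There are 200 camera calls.

### The job

Three closed patch kit boxes look alike, but only the heaviest is full: keeping them level, lift each one a few centimetres clear of the ledge in turn, from your left to your right, and set it back down before you lift the next. Then hold the heaviest up in front of the phone for the customer on the video call, level and clear of everything, its latch end squarely facing the lens about 8 cm away at lens height, with the other two lying flat on the ledge; finish while still holding it there, and leave the phone and the other things alone.

Things in the scene. Friction and masses are not known exactly. Their poses are not given: they have to be found in the camera images.
- kit_left: closed rigid grey plastic box farthest to the robot's left (largest y), 104 (x) x 52 (y) x 34 mm high, flat on the ledge; black latch on its +x end, at first pointing roughly away from the robot. Origin: centre of the underside. The boxes look alike; contents inside can shift 2 mm. One weighs about 0.4 kg, one 0.25, one 0.15 (each within 30 g); which is which changes every time
- kit_left_latch (a point): middle of the latch end face of kit_left: 52 mm along +x and 17 mm up from the box's origin
- kit_middle: closed rigid grey plastic box between the other two, 104 (x) x 52 (y) x 34 mm high, flat on the ledge; black latch on its +x end, at first pointing roughly away from the robot. Origin: centre of the underside. The boxes look alike; contents inside can shift 2 mm. One weighs about 0.4 kg, one 0.25, one 0.15 (each within 30 g); which is which changes every time
- kit_middle_latch (a point): middle of the latch end face of kit_middle: 52 mm along +x and 17 mm up from the box's origin
- kit_right: closed rigid grey plastic box farthest to the robot's right (smallest y), 104 (x) x 52 (y) x 34 mm high, flat on the ledge; black latch on its +x end, at first pointing roughly away from the robot. Origin: centre of the underside. The boxes look alike; contents inside can shift 2 mm. One weighs about 0.4 kg, one 0.25, one 0.15 (each within 30 g); which is which changes every time
- kit_right_latch (a point): middle of the latch end face of kit_right: 52 mm along +x and 17 mm up from the box's origin
- phone: black phone held sideways (152 mm wide along y, 74 mm high) on a slim steel stand with a 90 mm round foot, fixed to the ledge beyond the boxes; origin on the ledge below the lens, its -x side, with the lens in the middle, faces back towards the robot; top edge 227 mm above the ledge
- phone_lens (a point): centre of the phone's lens, on its robot side, 190 mm above the ledge
- view_point (a point): where the latch end of the held-up box belongs: 80 mm straight out from the lens (the phone's -x), 190 mm above the ledge
- table: the tiled ledge, top at z = 0; fixed
- dish: bystander: white ceramic dish, 104 mm across, 18 mm high, holding four black valve caps that stay in it; origin under its centre
- levers: bystander: three blue nylon tire levers clipped in a stack, 130 mm long (x), 18 mm wide and high; origin under the middle
- rasp: bystander: chrome rasp with a black handle, 190 mm long (x), 14 mm high; origin under the middle
- core_tool: bystander: small steel valve core tool, 64 mm long (x), 10 mm high; origin under the middle

How it is judged:
On the way, in this order (a step that is already met when the one before it is completed fails the run):
1. the left kit is lifted off the ledge in the gripper, the other two on the ledge (height (world z) of kit_left above 0.02 m and contact force between kit_left and the fingers above 0.3 N and contact force between kit_left and table below 0.1 N and height (world z) of each of kit_middle, kit_right below 0.01 m), for 0.2 s.
2. the middle kit is lifted off the ledge in the gripper, the other two on the ledge (height (world z) of kit_middle above 0.02 m and contact force between kit_middle and the fingers above 0.3 N and contact force between kit_middle and table below 0.1 N and height (world z) of each of kit_left, kit_right below 0.01 m), for 0.2 s.
3. the right kit is lifted off the ledge in the gripper, the other two on the ledge (height (world z) of kit_right above 0.02 m and contact force between kit_right and the fingers above 0.3 N and contact force between kit_right and table below 0.1 N and height (world z) of each of kit_left, kit_middle below 0.01 m), for 0.2 s.
At the end, for the whole second after the job is handed in: The heaviest box is still in the gripper, touching nothing else: latch end within 30 mm of the view point, facing the lens within 0.26 rad, level within 0.2 rad. The two lighter boxes (each pressing 0.8 to 3.1 N on the ledge) lie flat, still and untouched (((distance between kit_left_latch and view_point below 0.03 m and angle between the x axis of kit_left and the x axis of phone, either way round below 0.26 rad and angle between kit_left's own z axis and vertical below 0.2 rad and linear speed of kit_left below 0.03 m/s and contact force between kit_left and the fingers above 0.5 N and contact force between kit_left and table below 0.05 N and contact force between kit_left and phone below 0.05 N and height (world z) of each of kit_middle, kit_right below 0.006 m and angle between each of kit_middle, kit_right's own z axis and vertical below 0.1 rad and linear speed of each of kit_middle, kit_right below 0.02 m/s and contact force between kit_left and kit_middle below 0.05 N and contact force between each of kit_middle, kit_right and the fingers below 0.05 N and contact force between kit_middle and table between 0.8 and 3.1 N and contact force between kit_left and kit_right below 0.05 N and contact force between kit_right and table between 0.8 and 3.1 N) or (distance between kit_middle_latch and view_point below 0.03 m and angle between the x axis of kit_middle and the x axis of phone, either way round below 0.26 rad and angle between kit_middle's own z axis and vertical below 0.2 rad and linear speed of kit_middle below 0.03 m/s and contact force between kit_middle and the fingers above 0.5 N and contact force between kit_middle and table below 0.05 N and contact force between kit_middle and phone below 0.05 N and height (world z) of each of kit_left, kit_right below 0.006 m and angle between each of kit_left, kit_right's own z axis and vertical below 0.1 rad and linear speed of each of kit_left, kit_right below 0.02 m/s and contact force between kit_middle and kit_left below 0.05 N and contact force between each of kit_left, kit_right and the fingers below 0.05 N and contact force between kit_left and table between 0.8 and 3.1 N and contact force between kit_middle and kit_right below 0.05 N and contact force between kit_right and table between 0.8 and 3.1 N) or (distance between kit_right_latch and view_point below 0.03 m and angle between the x axis of kit_right and the x axis of phone, either way round below 0.26 rad and angle between kit_right's own z axis and vertical below 0.2 rad and linear speed of kit_right below 0.03 m/s and contact force between kit_right and the fingers above 0.5 N and contact force between kit_right and table below 0.05 N and contact force between kit_right and phone below 0.05 N and height (world z) of each of kit_left, kit_middle below 0.006 m and angle between each of kit_left, kit_middle's own z axis and vertical below 0.1 rad and linear speed of each of kit_left, kit_middle below 0.02 m/s and contact force between kit_right and kit_left below 0.05 N and contact force between each of kit_left, kit_middle and the fingers below 0.05 N and contact force between kit_left and table between 0.8 and 3.1 N and contact force between kit_right and kit_middle below 0.05 N and contact force between kit_middle and table between 0.8 and 3.1 N))); the arm keeps its last pose, push and grip.
It fails at once if a kit is tipped past about 40 degrees (angle between any of kit_left, kit_middle, kit_right's own z axis and vertical above 0.7 rad).
It fails at once if the phone is bumped (over 3 N) (contact force between phone and the arm above 3 N or contact force between phone and the fingers above 3 N or contact force between phone and kit_left above 3 N or contact force between phone and kit_middle above 3 N or contact force between phone and kit_right above 3 N).
It fails at once if a bystander is moved more than 30 mm (distance of any of dish, levers, rasp, core_tool from where it was at the start of the episode above 0.03 m).
It also fails if it takes over 72 s, if anything falls off the work surface, if the arm or the gripper's body presses on something with over 40 N, if the wrist force passes 120 N, or if a joint passes its speed limit or range.

## Working session

There is one attempt and no reset: what is moved stays moved. The work goes in short steps, each a Python script; the robot and the scene stay as the last script left them, time stands still between calls to the robot, and variables do not carry over. Pictures are saved under pics/ and viewed, at most 10 in all, crops included, and the job is handed in when it is done.

```bash
mkdir -p pics; ls
python3 - <<'E'
from cell import ctrl
import cv2
for c in("top","side"):
    im=ctrl.get_image(c); cv2.imwrite(f"pics/{c}0.png",im[:,:,::-1])
    k=ctrl.calibration(c); print(c,k)
    for n in("kit_left","kit_left_latch","phone","phone_lens","dish","levers","rasp","core_tool"):
        print(n,[(round(d["p"],2),[round(float(v)) for v in d["location"]]) for d in ctrl.look_for(n,c)])
print(ctrl.get_t(),ctrl.get_eef_rot(),ctrl.get_force())
E
```

```text
cell.py
pics
top {'fx': 465.45743295149697, 'fy': 465.45743295149697, 'cx': 325.70412148332144, 'cy': 238.64056390775661, 'rvec': array([ 2.10895748, -2.09454136,  0.22442775]), 'tvec': array([0.00602003, 0.59133254, 1.04812627])}
kit_left [(0.58, [238, 286])]
kit_left_latch []
phone [(0.73, [367, 147])]
phone_lens [(0.96, [369, 143])]
dish [(0.89, [461, 194])]
levers [(0.85, [204, 196]), (0.58, [236, 287])]
rasp [(0.58, [171, 286])]
core_tool [(0.63, [493, 308]), (0.28, [238, 286])]
side {'fx': 521.8011207085649, 'fy': 521.8011207085649, 'cx': 314.35041381682504, 'cy': 234.79975559974426, 'rvec': array([ 0.34144228, -2.64226981,  1.3912697 ]), 'tvec': array([0.55987836, 0.18692767, 1.14440543])}
kit_left [(0.6, [373, 229]), (0.59, [332, 345]), (0.5, [350, 280])]
kit_left_latch [(0.83, [331, 348])]
phone [(0.71, [237, 212])]
phone_lens [(0.65, [242, 220])]
dish [(0.63, [300, 202])]
levers [(0.59, [210, 364])]
rasp [(0.78, [314, 420])]
core_tool [(0.6, [390, 201])]
0.9 [3.07420084e+00 6.46907472e-01 8.81413100e-05] [-0.38701731 -0.27630649 -0.25484999]
```

View pics/top0.png

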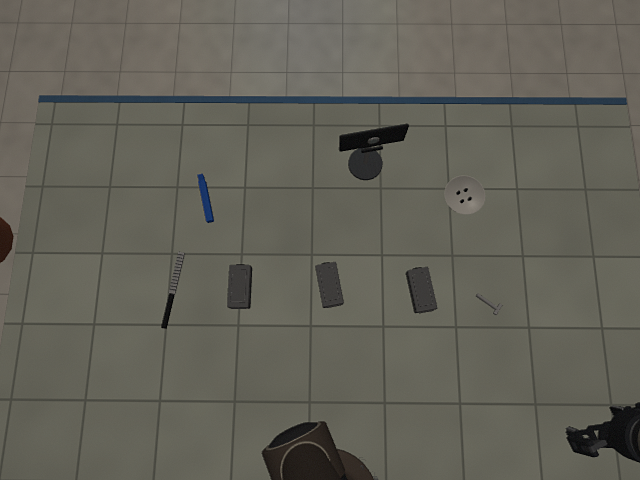

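View pics/side0.png

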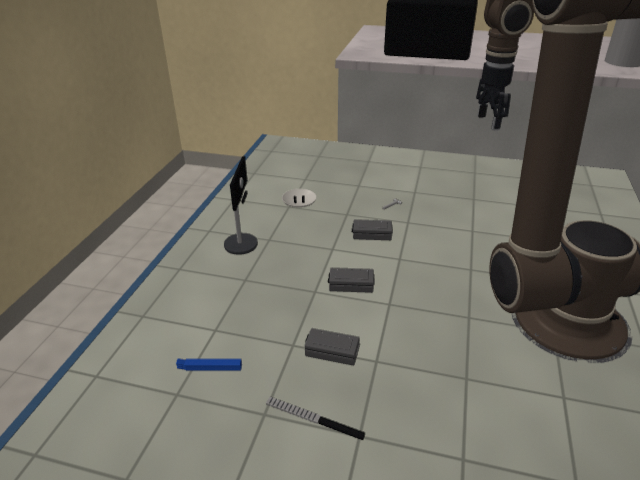

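The top view shows the kits at about (239,286), (329,284) and (421,289), with the phone around (373,138) and slightly turned. The side view confirms that all three lie flat and well apart. Next I fit poses from silhouettes.

```bash
cat > h.py <<'E'
import numpy as np, cv2
from scipy.optimize import minimize, least_squares
def proj(P,k):
    K=np.array([[k["fx"],0,k["cx"]],[0,k["fy"],k["cy"]],[0,0,1]])
    return cv2.projectPoints(np.float64(P).reshape(-1,1,3),k["rvec"],k["tvec"],K,None)[0].reshape(-1,2)
def ray(px,k):
    R=cv2.Rodrigues(k["rvec"])[0]; d=R.T@np.array([(px[0]-k["cx"])/k["fx"],(px[1]-k["cy"])/k["fy"],1])
    return -R.T@k["tvec"],d
def onplane(px,k,z):
    o,d=ray(px,k); return o+d*(z-o[2])/d[2]
def box(x,y,a,lo,hi):
    c=np.array([[i,j,l] for i in(lo[0],hi[0]) for j in(lo[1],hi[1]) for l in(lo[2],hi[2])])
    R=np.array([[np.cos(a),-np.sin(a),0],[np.sin(a),np.cos(a),0],[0,0,1]])
    return c@R.T+[x,y,0]
def fit(obs,x0,lo,hi):  # obs: list of (mask,calib); maximise IoU
    def cost(p):
        s=0
        for m,k in obs:
            r=np.zeros_like(m); h=cv2.convexHull(np.float32(proj(box(*p,lo,hi),k)))
            cv2.fillConvexPoly(r,np.int32(np.round(h*16)),255,shift=4)
            s+=1-np.sum((r>0)&(m>0))/np.sum((r>0)|(m>0))
        return s/len(obs)
    r=minimize(cost,x0,method="Nelder-Mead",options=dict(initial_simplex=np.array(x0)+np.array([[0,0,0],[.02,0,0],[0,.02,0],[0,0,.2]])-[.005,.005,.05]))
    return r.x,r.fun
E
python3 - <<'E'
from h import *
from cell import ctrl
k={c:ctrl.calibration(c) for c in("top","side")}
im={c:cv2.imread(f"pics/{c}0.png") for c in k}
def mask(c,px,size):
    i=im[c].astype(int); dark=((i[:,:,1]-i[:,:,0]<7)&(i.max(2)<95)).astype(np.uint8)*255
    dark=cv2.morphologyEx(dark,cv2.MORPH_CLOSE,np.ones((3,3)))
    n,l,st,_=cv2.connectedComponentsWithStats(dark)
    w=l[px[1]-3:px[1]+4,px[0]-3:px[0]+4]; w=w[w>0]
    m=(l==np.bincount(w).argmax()).astype(np.uint8)*255
    ct=cv2.findContours(m,0,2)[0]; cv2.drawContours(m,ct,-1,255,-1); print(c,px,(m>0).sum()); return m
lo,hi=(-.052,-.026,0),(.052,.026,.034)
vis=im["top"].copy(); vs=im["side"].copy()
def draw(p,lo,hi):
    for v,c in((vis,"top"),(vs,"side")):
        cv2.polylines(v,[np.int32(cv2.convexHull(np.float32(proj(box(*p,lo,hi),k[c]))))],True,(0,0,255),1)
for n,pt,ps in(("left",(239,286),(332,347)),("middle",(329,284),(351,280)),("right",(421,289),(373,229))):
    g=onplane(pt,k["top"],.02)
    mt,ms=mask("top",pt,0),mask("side",ps,0)
    for o in([(mt,k["top"])],[(ms,k["side"])],[(mt,k["top"]),(ms,k["side"])]):
        p,f=fit(o,[g[0],g[1],0],lo,hi); print(n,p.round(4),round(f,3))
    draw(p,lo,hi)
# lens triangulation
pt,ps=(369,143),(242,220)
def res(X): return np.r_[proj(X,k["top"])[0]-pt,proj(X,k["side"])[0]-ps]
s=least_squares(res,[.65,0,.19]); print("lens",s.x,s.fun, "on plane",onplane(pt,k["top"],.19),onplane(ps,k["side"],.19))
a,b=onplane((339,138),k["top"],.227),onplane((408,125),k["top"],.227); print("top edge",a,b,np.linalg.norm(a-b),np.arctan2((b-a)[0],-(b-a)[1]))
big=lambda v,x,y,w,h,s:cv2.resize(v[y:y+h,x:x+w],None,fx=s,fy=s,interpolation=cv2.INTER_CUBIC)
cv2.imwrite("pics/fit.png",np.vstack([big(vis,220,110,225,205,3)[:300],big(vis,220,110,225,205,3)[400:615]]))
cv2.imwrite("pics/fits.png",big(vs,200,140,220,240,2.5))
E
```

```text
top (239, 286) 1028
side (332, 347) 1495
left [0.4811 0.2216 0.0092] 0.076
left [0.4836 0.2198 0.0005] 0.105
left [0.4823 0.2205 0.0327] 0.09
top (329, 284) 956
side (351, 280) 1049
middle [0.4875 0.0018 0.2089] 0.055
middle [0.4886 0.0013 0.0884] 0.111
middle [0.4881 0.0023 0.1784] 0.089
top (421, 289) 1050
side (373, 229) 776
right [ 0.4764 -0.222   0.1711] 0.078
right [ 0.4778 -0.2229  0.0754] 0.119
right [ 0.4765 -0.222   0.148 ] 0.103
lens [ 0.81585495 -0.09741527  0.08060576] [ 0.98028829  5.60422907 -5.66222079 -2.08955337] on plane [ 0.78140689 -0.0853678   0.19      ] [0.72432546 0.06561128 0.19      ]
top edge [ 0.77593921 -0.01804538  0.227     ] [ 0.80672827 -0.16642626  0.227     ] 0.15154158531909653 0.2045967676641897
```

View pics/fit.png

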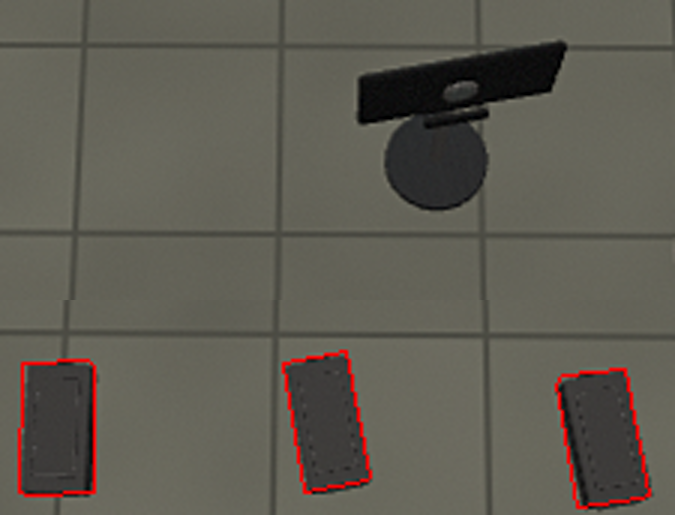

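View pics/fits.png

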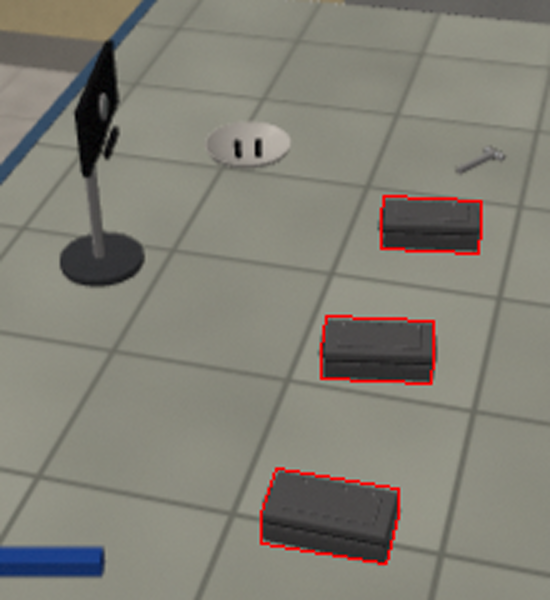

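```bash
cat >> h.py <<'E'
from scipy.spatial.transform import Rotation as Ro
def down(a): return (Ro.from_euler("z",a)*Ro.from_euler("x",np.pi)).as_rotvec()
KITS=dict(left=(.4817,.2210,.02),middle=(.4878,.0020,.195),right=(.4768,-.2222,.16))
def fz(ctrl,n=20):
    v=[]
    for _ in range(n): ctrl.wait(.02); v.append(ctrl.get_force()[2])
    return np.mean(v)
def pick(ctrl,n,zg=.029,up=.05):
    x,y,a=KITS[n]; ctrl.reach([x,y,.12],down(a)); f0=fz(ctrl)
    if ctrl.move_l([x,y,zg],.1,until_force=8): print("touched on way down",ctrl.get_tcp_pos()); return
    ctrl.grasp(40); print(n,"open",ctrl.get_opening(),"ff",ctrl.get_finger_force())
    ctrl.move_l([x,y,zg+up],.08); ctrl.wait(.3); f1=fz(ctrl)
    print(n,"weight N",f0-f1,"open",ctrl.get_opening(),"t",ctrl.get_t())
def put(ctrl,n,zg=.029):
    x,y,a=KITS[n]; ctrl.move_l([x,y,zg+.004],.08); print("contact",ctrl.move_l([x,y,zg-.001],.02,until_force=3),ctrl.get_tcp_pos()[2])
    ctrl.gripper_open(); ctrl.move_l([x,y,.12],.15)
E
python3 - <<'E'
from h import *
from cell import ctrl
k={c:ctrl.calibration(c) for c in("top","side")}
pt,ps=(373.3,140),(241.2,182)
s=least_squares(lambda X:np.r_[proj(X,k["top"])[0]-pt,proj(X,k["side"])[0]-ps],[.78,-.09,.19]); print("lens",s.x,s.fun,onplane(pt,k["top"],.19))
for p,q,z in(((339.3,135.7),(408.3,124),.227),((339.3,151),(403.3,140.7),.153)):
    a,b=onplane(p,k["top"],z),onplane(q,k["top"],z); print(a,b,np.linalg.norm(a-b),np.arctan2((b-a)[0],-(b-a)[1]),(a+b)/2)
pick(ctrl,"left")
cv2.imwrite("pics/l1.png",ctrl.get_image("side")[:,:,::-1])
E
```

```text
lens [ 0.78908753 -0.09476689  0.19097616] [-0.07008999 -0.38707808  0.41075528  0.15631491] [ 0.78861074 -0.09500619  0.19      ]
[ 0.78124751 -0.01868069  0.227     ] [ 0.80906464 -0.16714348  0.227     ] 0.1510463287135948 0.18522015914123996 [ 0.79515608 -0.09291208  0.227     ]
[ 0.77802927 -0.02030172  0.153     ] [ 0.80413063 -0.16778437  0.153     ] 0.14977453925619982 0.1751654326448803 [ 0.79107995 -0.09404305  0.153     ]
left open 0.051239335857016316 ff 43.02803993225098
left weight N 2.4433518914001144 open 0.05173960769929526 t 7.6917
```

View pics/l1.png

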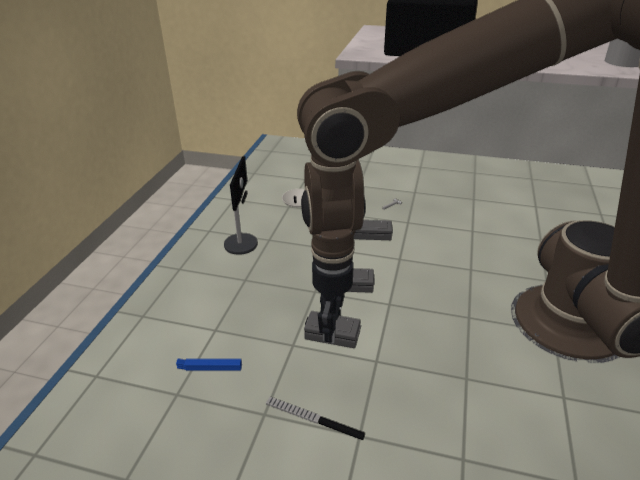

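The picture shows the left kit held level and clear of the ledge at about (333,328). Its weight reads 2.4 N. The lens triangulates to z=0.191 against the expected 0.190, and the phone's yaw is about 0.18. On to the other two kits.

Run:
```python
from h import *
from cell import ctrl
put(ctrl,"left"); pick(ctrl,"middle"); put(ctrl,"middle"); pick(ctrl,"right")
cv2.imwrite("pics/r1.png",ctrl.get_image("side")[:,:,::-1])
```

```text
contact True 0.029689252389337874
middle open 0.051132820467026004 ff 43.40596139431
middle weight N 3.984766232311278 open 0.051060220150729314 t 17.8333
contact True 0.029681639639602794
right open 0.05182532822443038 ff 42.492109537124634
right weight N 1.6327641764874428 open 0.05159615802663073 t 24.1583
```

View pics/r1.png

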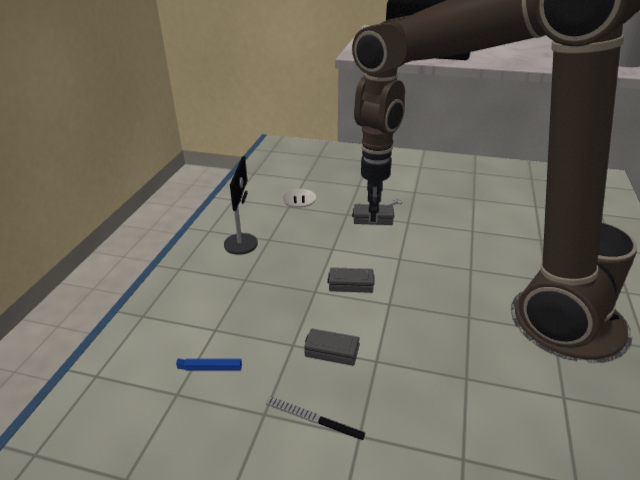

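The left and middle kits are back flat at (332,346) and (351,280), and the right kit is lifted level at (374,214). The middle kit is heaviest, at 4.0 N against 2.4 and 1.6. I'll set the right one down, then present the middle.

Run:
```python
from h import *
from cell import ctrl
put(ctrl,"right"); pick(ctrl,"middle",up=.173)
L=np.array([.789,-.095]);a=.18;d=np.array([np.cos(a),np.sin(a)])
pos=lambda s:[*(L-d*(.132+s)),.202]
ctrl.move_l(pos(.1),.15,attitude=down(a))
ctrl.move_l(pos(.0),.06); ctrl.wait(.5)
print(ctrl.get_tcp_pos(),pos(0),ctrl.get_force(),ctrl.get_finger_force(),ctrl.get_t())
s=ctrl.get_image("side");t=ctrl.get_image("top")
cv2.imwrite("pics/e.png",np.hstack([cv2.resize(s[130:400,180:420],(400,450)),cv2.resize(t[110:335,215:445],(400,450))])[:,:,::-1])
```

```text
contact True 0.029681893074127726
middle open 0.05125232538949239 ff 43.5462749004364
middle weight N 4.1129786284416365 open 0.051252182594120024 t 32.0667
[ 0.65910808 -0.11867082  0.20200681] [np.float64(0.659132632551968), np.float64(-0.1186319036922088), 0.202] [-0.33480328 -0.34547084 -4.34322149] 42.59755611419678 35.575
```

View pics/e.png

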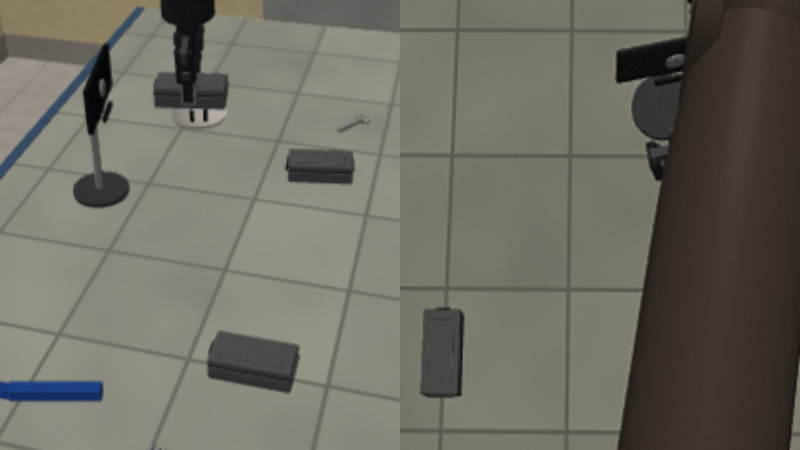

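The box is held level in front of the lens, with its latch end at about (273,184) in the full side view and the lens at (241,182). The other two lie flat. I'll check that latch pixel against the view point's projection, then hand in.

Run:
```python
from h import *
from cell import ctrl
e=proj([.7103,-.1093,.19],ctrl.calibration("side"))[0]; print(e)
if np.hypot(*(e-[273,184]))<8: print(ctrl.finish_job())
```

```text
[273.77135035 183.37938852]
the job is handed in; nothing more can be done
None
```

I lifted and set back all three kits from left to right, then handed in the job with the heaviest, the middle kit (4.0 N against 2.4 and 1.6 N), held level in front of the lens; its latch end was within about a pixel of the view point in the side camera, and the judge's verdict wasn't returned.

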